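Take the headroom of a half-packed carton with a twist-lock depth gauge

ROBOT

A 6-joint arm with a two-finger parallel gripper is mounted at the origin on a cart in front of the work surface, level with it; the furniture and walls round the work are solid. World frame = base frame: x ahead of the robot, y to its left, z up, the work surface at z = 0. Lengths are in m, angles in rad, forces in N, time in s.
With the tool pointing down it reaches from about 0.375 to 0.975 m from the base axis. Payload 3.8 kg.
Tool frame: the origin (TCP) lies at the very end of the fingers, on their centre line; the grasp point (between the pads) lies 19 mm behind it (manip.tcp_to_grasp is the distance from the TCP to the grasp point, in m); z points along the fingers, y is the line along which they close (so a half turn about z gives the same grasp; the last joint's range is limited). The gripper opens to 85 mm and grips with 20 to 120 N. Pads are 22 mm wide; open, the fingers measure 114 mm over their backs; the gripper's body (76 mm by 85 mm) begins 54 mm behind the grasp point. The pads swing forward as they close: fully open they stand 13 mm farther back than shut.
Start: joints at [-1.353, 0.264, 1.604, -0, 1.274, -0.037], TCP at [0.17, -0.653, 0.231] pointing down, gripper open.
Joint ranges: [-2.63, 2.63], [-0.94, 2.18], [0.31, 2.57], [-1.31, 4.45], [0, 2.66], [-2.55, 2.55]. Speed limits (rad/s): [2.57, 2.57, 3.14, 3.14, 3.14, 3.14].

INTERFACE

Orientations are given as a unit quaternion [w, x, y, z].
In Python, from bench import manip gives the robot as it stands. The module is installed in compiled form; this text tells all that it offers.
- The arm moves only by the tool move_arm, never from a script. Its argument "motion" is a list of rows, each a list of 5 numbers: the gripper's target within -1 to 1 (shut at 1, half-way at 0, fully open at -1), then the shift along the tool's x, y, z normalised to -1 to 1, where 1 is 100 mm, then the turn about the tool's z normalised to -1 to 1, where 1 is pi rad. In form: [[jaw, dx, dy, dz, spin], ...]. A call has 1 to 5 rows; each row is the pose to reach, as a shift and turn from the pose commanded when the call began, along the tool's axes at that moment, turning the shorter way round; what a row does not reach only later rows make up. A row lasts 1/12 s, in which the tool goes at most 41.7 mm and 7.16 degrees, less where a joint would pass 70% of its speed; a pose out of reach is approached as far as the arm can. A call with a number of a shift or a turn outside -1 to 1 is refused whole. A call with a gripper value outside its range is refused whole. The fingers move at their own pace and stop on an object; "grip_force" is the grip in N (left out, the last holds). Time passes only in rows, so rows that repeat a pose let the fingers close. It gives the time, the measured TCP pose, the force, the opening and the grip force at its end, in the units of the state.
- manip.state(): the state, without advancing time (a new reading comes with each control period).
- manip.get_image(name): name is "scene" or "top" or "wrist"; returns (picture, depth): 400x640x3 uint8, red, green, blue; 400x640 float32, m along the optical axis (not along the pixel's ray), 0 where there is no reading.
- manip.camera_model(name): a dict with "fovy" (degrees; the focal length in pixels is half the picture's height over the tangent of half this angle, whatever the lens; pixels are square), "cx", "cy" (the principal point, pixels), "R" (3x3) and "t" (3): a world point X has camera coordinates R X + t; the wrist camera has in their place "mount" (4x4, takes a point from camera to tool coordinates, whose origin is the TCP and whose axes are the flange's). Camera axes: x right, y down, z forward; pixel columns grow to the right and rows downward; lengths in m; the calibration is good to about 2 mm. The wrist camera is an equidistant fisheye: a pixel r from the principal point sees the ray r / f radians off the axis. A picture is of the moment at which its call begins: read the wrist's pose just before it. camera_model takes no time and is no camera call.
- manip.job_done(): hands the job in; it is judged then, once.
The state is a dict: "time": time; "q": joint angles; "joint_vel": joint speeds; "joint_torque": joint torques, N m; "position": TCP position; "tcp_rot": TCP orientation; "contact_force": force on the tool from outside, world axes, zero at the start; "moment": the same for the moment, N m; "width": finger opening in m; "gripper_force": force on a finger pad.
Only numpy, scipy, OpenCV 4.12 (cv2) and the standard library are available. Lean on these libraries where they do the work, as an engineer would, in place of code of your own. Each camera call takes 0.05 s, during which the arm holds its last target. There are 200 camera calls.

TASK

The open carton is to be cut down to the height of the gift box packed in it, so take the headroom with the depth gauge: lift the gauge by its round knob and seat its beam across the middle of the carton's long side walls, lugs inside. Then push the sprung rod down until its foot just rests on the gift box, without pressing the box down into its springy pad, and while it rests there turn the knob clockwise to its stop to lock the rod, so that it stays there when you let go and leave the gauge sitting level on the carton. Leave the other things on the bench alone.

Things in the scene. Friction and masses are not known exactly. Their poses are not given: they have to be found in the camera images.
- knob (a point): Centre of the depth gauge's round black ribbed knob, 40 mm across, 26 mm high, axis upright: grip and lift the whole gauge (about 0.9 kg) here; the beam then hangs at the rod's upper stop. With the rod up it is 127 mm above the beam's underside (135 mm above the bench when the gauge stands there). It moves down and turns with the rod. z up; the red pointer on top points to its own -x.
- gauge_seat (a point): Centre of the underside of the depth gauge's flat aluminium beam, 190 (own x) x 40 x 14 mm, either way round alike; z up. This face rests on the carton's rim. Two lugs below it, 8 mm deep, 30 mm wide, 122 mm over their outer faces along x, drop inside the carton; on the bench the gauge stands on them. A black housing 46 x 40 mm in its middle rises 46 mm above this point.
- foot (a point): Centre of the underside of the rod's foot, a black rubber disc of 22 mm diameter under the beam's middle. With the rod up it lies 6 mm below the beam's underside; it goes straight down as the knob is pushed down.
- gauge_rod (a joint): How far the rod is pushed down (m): 0 fully up, at most 0.060. A spring of nearly constant force lifts it back up: about 1.5 to 4 N on the knob hold or move it, and once unlocked and let go it returns to 0.
- gauge_knob (a joint): Turn of the locking knob on the rod (rad), growing clockwise seen from above: about 0 unlocked, 1.25 at its stop, locked. It takes about 0.04 N m, rising to 0.15 N m as an eccentric presses a sprung shoe on the rod, and stays where it is left. At the stop the rod is clamped in the housing, enough for about 12 N; half turned it may slip.
- carton_rim (a point): Centre of the mouth of the open carton, level with its rim, 120 mm above the bench; z up. The carton is fixed, 142 mm (own x) by 200 mm (own y) outside, walls 5 mm: 132 mm clear between its long walls. Flaps hang down outside, up to 20 mm out from the walls. The beam goes across, along the carton's x, over the middle.
- carton: The same carton; origin at the centre of its underside. In it lies a pale lidded gift box, 106 x 160 mm, flat on top, its top 26 to 60 mm below the rim (not measured: find it by feel). It stands on a springy pad that gives about 0.4 mm per newton: a touch of 2 to 4 N of the foot is right, over 6 N falsifies the depth, 12 N spoils the box.
- cup: Bystander: tan stoneware tumbler, 85 mm wide, 112 mm high, at the back. Origin at the centre of its underside.
- label_roll: Bystander: white roll of labels on end, 66 mm wide, 60 mm high, at the back. Origin at the centre of its underside.
- tape_measure: Bystander: yellow tape measure, 68 x 71 x 35 mm. Origin at the centre of its underside.
- scissors: Bystander: blue-handled scissors lying flat, 199 mm long, 9 mm thick. Origin at the centre of their underside.
- small_box: Bystander: small kraft box, 52 x 68 x 36 mm, at the back right. Origin at the centre of its underside.

How it is judged:
By the outcome, as a careful person would: the job done as asked, in the order asked, and still so for the second after the job is handed in, with the robot touching nothing.
It also fails if it takes over 48 s, if anything falls off the work surface, if the arm or the gripper's body presses on something with over 40 N, if the wrist force passes 120 N, or if a joint passes its speed limit or range.

## Working session

There is one attempt and no reset: what is moved stays moved. The work goes in short steps, Python scripts to look and compute and a tool call to move; the robot and the scene stay as the last step left them, time stands still between calls to the robot, and variables do not carry over. Pictures are saved under pics/ and viewed, at most 10 in all, crops included, and the job is handed in when it is done.

Besides the shell and the picture viewer there is one more tool, called after "Emit:" by a JSON object that holds its "op" and its "data". move_arm: Moves the arm, as the interface text tells. Scaled input: -1 to 1 covers 100 mm each way for a shift and pi rad each way for a turn. Its arguments: {"type":"object","properties":{"motion":{"type":"array"},"grip_force":{"type":"number"}},"required":["motion"]}

```bash
mkdir -p pics
cat > h.py <<'E'
import numpy as np, cv2
from bench import manip
def cam(n):
    m=manip.camera_model(n); f=200/np.tan(np.radians(m["fovy"])/2); return m,f
def pts(n,depth):
    m,f=cam(n); v,u=np.mgrid[0:400,0:640]
    c=np.stack([(u-m["cx"])/f*depth,(v-m["cy"])/f*depth,depth],-1)
    return (c-np.array(m["t"]))@np.array(m["R"])   # R^T (c-t)
def save(n,img): cv2.imwrite(n,img[:,:,::-1])
E
python3 - <<'E'
from h import *
s=manip.state(); print(s)
im,d=manip.get_image("top"); save("pics/top.png",im); np.save("top.npy",d); np.save("topi.npy",im)
m,f=cam("top"); print(m,f)
P=pts("top",d); 
for lo,hi in ((.128,.145),(.11,.125)):
    print(lo,[ (int(a),int(b)) for a,b in np.argwhere((P[...,2]>lo)&(P[...,2]<hi)&(d>0))[::200]][:20])
im,d=manip.get_image("scene"); save("pics/scene.png",im); np.save("scene.npy",d)
E
```

```text
{'time': 0.0, 'q': array([-1.35289538e+00,  2.64760273e-01,  1.60539949e+00, -1.12185368e-05,
        1.27368157e+00, -3.68675118e-02]), 'joint_vel': array([-0.00088949,  0.001084  ,  0.00072718,  0.00148248,  0.00053019,
        0.00140939]), 'joint_torque': array([-5.56768628e-04, -5.15117598e+01, -3.67309678e+01,  1.11611797e-05,
        1.28143933e-02, -7.12991181e-06]), 'position': array([ 0.16997059, -0.65248703,  0.22994346]), 'tcp_rot': array([-1.11924811e-03,  9.91896758e-01,  1.27041556e-01, -1.06971951e-04]), 'contact_force': array([-0.11964436,  0.50379955,  0.18303151]), 'moment': array([ 0.05000634, -0.00480249, -0.03581673]), 'gripper_force': 0.0, 'width': 0.08586542275625549}
{'fovy': 56.467542263875046, 'cx': 320.15220534135096, 'cy': 196.07968309367632, 'R': array([[ 1.51521818e-02, -9.99884729e-01,  9.69899981e-04],
       [-9.91765839e-01, -1.51525002e-02, -1.27164942e-01],
       [ 1.27164980e-01,  9.64912652e-04, -9.91881110e-01]]), 't': array([0.04314508, 0.5541566 , 1.39749317])} 372.47109798199165
0.128 [(110, 4), (113, 120), (115, 305), (117, 429), (119, 631), (140, 530), (183, 557), (213, 606)]
0.11 [(112, 0), (115, 133), (117, 353), (119, 507), (127, 205), (150, 330), (177, 381), (191, 440), (207, 349), (218, 389)]
```

View pics/top.png

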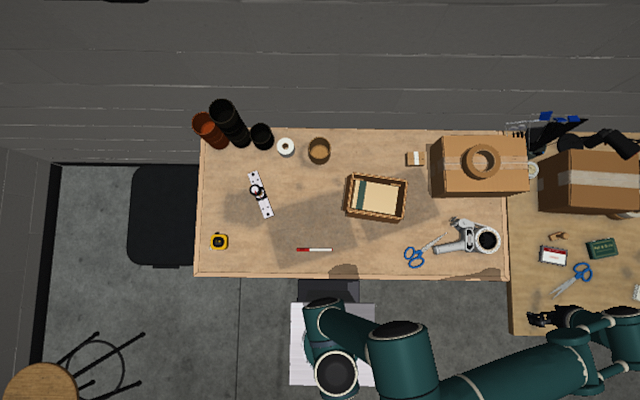

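View pics/scene.png

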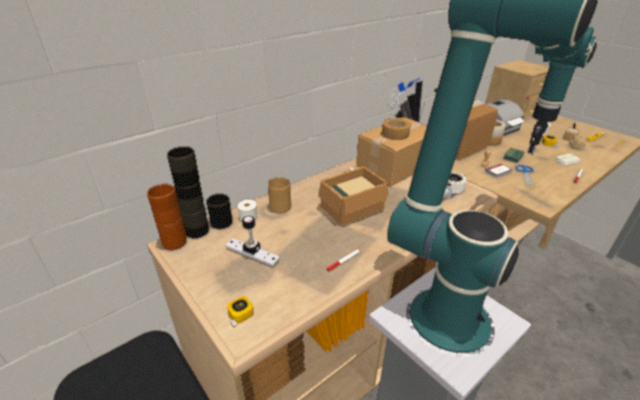

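The top view shows the gauge at about (260,193) with its knob at about (257,190), and the open carton at about (377,197) with its long side roughly along world y. The scene view agrees with this.

Run:
```python
from h import *
d=np.load("top.npy"); im=np.load("topi.npy"); P=pts("top",d)
def rep(name,mask):
    n,l,st,c=cv2.connectedComponentsWithStats(mask.astype(np.uint8))
    for i in range(1,n):
        if st[i,4]<15: continue
        q=P[l==i]; r=cv2.minAreaRect(q[:,:2].astype(np.float32)*1000)
        print(name,st[i],q[:,:].mean(0).round(4),np.round(r[0],1),np.round(r[1],1),round(r[2],1))
box=np.zeros((400,640),bool); box[160:225,235:285]=1
g=box&(P[...,2]>.012)&(P[...,2]<.035); rep("beam",g)
rep("knob",box&(P[...,2]>.105)&(P[...,2]<.155))
b2=np.zeros((400,640),bool); b2[165:230,335:420]=1
rep("rim",b2&(P[...,2]>.11)&(P[...,2]<.13))
rep("gift",b2&(P[...,2]>.05)&(P[...,2]<.1))
cv2.imwrite("pics/c.png",np.hstack([cv2.resize(im[160:230,225:295,::-1],(400,400),interpolation=2),cv2.resize(im[160:230,340:410,::-1],(400,400),interpolation=2)]))
```

```text
beam [248 171  17  20 148] [0.6191 0.306  0.022 ] [606.1 303.1] [86.2 40.1] 23.0
beam [258 197  16  22 202] [0.5047 0.2611 0.022 ] [505.8 262.1] [76.4 40.4] 22.8
knob [250 184  12  12 111] [0.5576 0.2821 0.1459] [559.1 283.2] [39.2 37.9] 19.9
rim [346 172  62  49 524] [ 0.5442 -0.1536  0.1183] [ 546.  -154.5] [210.6 152.5] 82.0
gift [343 175   8  36  98] [ 0.5615 -0.0455  0.0799] [561.4 -45.9] [  8.8 131.1] 82.6
gift [ 351  176   54   42 1505] [ 0.5505 -0.1578  0.0897] [ 549.8 -158.5] [187.6 129.4] 82.5
gift [347 214  53  11 162] [ 0.4656 -0.145   0.08  ] [ 465.8 -144.5] [190.4   9.2] 82.6
```

View pics/c.png

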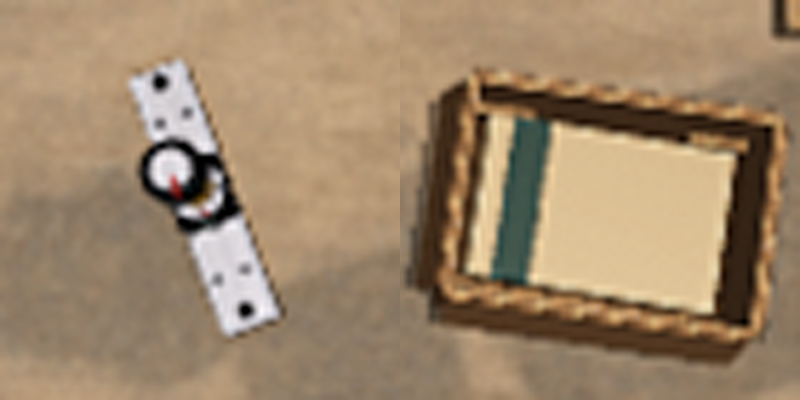

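Emit:
{"op": "move_arm", "data": {"motion": [[-1, 0.44, -0.3, 0, 0], [-1, 0.88, -0.6, 0, 0], [-1, 0.88, -0.6, 0, 0]]}}

```text
time: 0.35
position: [0.2417, -0.57, 0.2302]
tcp_rot: [-0.002, 0.992, 0.127, 0.0]
contact_force: [0.1, 0.6, 0.4]
width: 0.0855
gripper_force: 0.0
```

Emit:
{"op": "move_arm", "data": {"motion": [[-1, 0.3, -0.2, 0, 0], [-1, 0.6, -0.4, 0, 0], [-1, 0.88, -0.6, 0, 0]]}}

```text
time: 0.6
position: [0.3109, -0.491, 0.2307]
tcp_rot: [-0.0, 0.992, 0.127, -0.0]
contact_force: [1.1, -0.6, -0.0]
width: 0.0852
gripper_force: 0.0
```

Emit:
{"op": "move_arm", "data": {"motion": [[-1, 0.3, -0.2, 0, 0], [-1, 0.6, -0.4, 0, 0], [-1, 0.88, -0.6, 0, 0]]}}

```text
time: 0.85
position: [0.381, -0.4107, 0.2308]
tcp_rot: [-0.0, 0.992, 0.127, -0.0]
contact_force: [0.4, -0.5, -0.1]
width: 0.0852
gripper_force: 0.0
```

Emit:
{"op": "move_arm", "data": {"motion": [[-1, 0.3, -0.2, 0, 0], [-1, 0.6, -0.4, 0, 0], [-1, 0.88, -0.6, 0, 0]]}}

```text
time: 1.1
position: [0.4511, -0.3305, 0.2308]
tcp_rot: [-0.0, 0.992, 0.127, -0.0]
contact_force: [0.4, -0.6, -0.2]
width: 0.0855
gripper_force: 0.0
```

Emit:
{"op": "move_arm", "data": {"motion": [[-1, 0.3, -0.2, 0, 0], [-1, 0.6, -0.4, 0, 0], [-1, 0.88, -0.6, 0, 0]]}}

```text
time: 1.35
position: [0.5211, -0.2502, 0.2308]
tcp_rot: [-0.0, 0.992, 0.127, -0.0]
contact_force: [0.4, 0.7, -0.2]
width: 0.0853
gripper_force: 0.0
```

Emit:
{"op": "move_arm", "data": {"motion": [[-1, 0.1, -0.3, 0, 0], [-1, 0.2, -0.6, 0, 0], [-1, 0.284, -0.843, 0, 0], [-1, 0.284, -0.843, 0, 0]]}}

```text
time: 1.68
position: [0.5263, -0.1588, 0.2306]
tcp_rot: [-0.001, 0.992, 0.129, -0.0]
contact_force: [0.1, 0.3, -0.8]
width: 0.0854
gripper_force: 0.0
```

Run:
```python
from h import *
s=manip.state(); im,d=manip.get_image("wrist"); save("pics/w1.png",im)
np.savez("w1.npz",im=im,d=d,p=s["position"],q=s["tcp_rot"])
print(manip.camera_model("wrist"),s["position"],s["tcp_rot"])
d=np.load("top.npy"); P=pts("top",d); q=P[185:210,365:395,2]; print("gift z",np.median(q),q.std())
```

```text
{'fovy': 65.70646984690485, 'cx': 323.8842350158147, 'cy': 196.84063683167528, 'mount': array([[-1.58878241e-03, -9.63704881e-01, -2.66965125e-01,
         6.78496743e-02],
       [ 9.99998384e-01, -1.75571512e-03,  3.86609982e-04,
        -3.13028401e-04],
       [-8.41292632e-04, -2.66964079e-01,  9.63706113e-01,
        -1.42296645e-01],
       [ 0.00000000e+00,  0.00000000e+00,  0.00000000e+00,
         1.00000000e+00]])} [ 0.52631581 -0.15878534  0.23055476] [-1.45134255e-03  9.91652682e-01  1.28928778e-01 -4.71475666e-04]
gift z 0.09345064080754048 0.08620517565239626
```

View pics/w1.png

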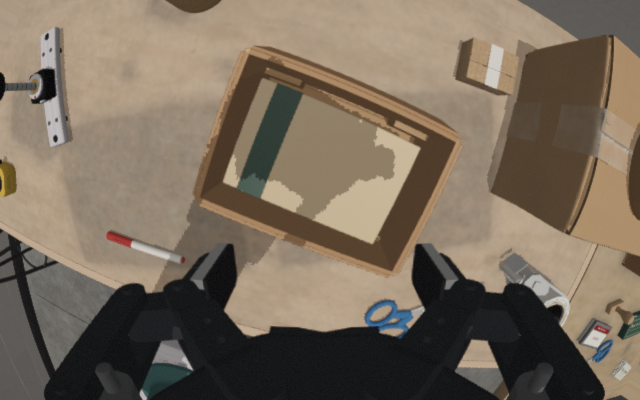

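Emit:
{"op": "move_arm", "data": {"motion": [[-1, 0.1, -0.3, 0, 0], [-1, 0.2, -0.6, 0, 0], [-1, 0.284, -0.843, 0, 0]]}}

```text
time: 1.98
position: [0.5326, -0.0743, 0.231]
tcp_rot: [-0.0, 0.992, 0.126, -0.0]
contact_force: [1.2, -0.3, -0.1]
width: 0.0856
gripper_force: 0.0
```

Emit:
{"op": "move_arm", "data": {"motion": [[-1, 0.1, -0.3, 0, 0], [-1, 0.2, -0.6, 0, 0], [-1, 0.284, -0.843, 0, 0]]}}

```text
time: 2.23
position: [0.539, 0.0149, 0.2311]
tcp_rot: [0.0, 0.992, 0.127, -0.0]
contact_force: [-0.4, 0.2, 0.2]
width: 0.0851
gripper_force: 0.0
```

Emit:
{"op": "move_arm", "data": {"motion": [[-1, 0.1, -0.3, 0, 0], [-1, 0.2, -0.6, 0, 0], [-1, 0.284, -0.843, 0, 0]]}}

```text
time: 2.48
position: [0.5455, 0.1037, 0.2311]
tcp_rot: [0.0, 0.992, 0.127, 0.0]
contact_force: [-0.3, -0.7, 0.4]
width: 0.0853
gripper_force: 0.0
```

Emit:
{"op": "move_arm", "data": {"motion": [[-1, 0.1, -0.3, 0, 0], [-1, 0.2, -0.6, 0, 0], [-1, 0.284, -0.843, 0, 0]]}}

```text
time: 2.73
position: [0.5519, 0.1925, 0.231]
tcp_rot: [0.0, 0.992, 0.127, 0.0]
contact_force: [0.8, 0.3, 0.6]
width: 0.0855
gripper_force: 0.0
```

Emit:
{"op": "move_arm", "data": {"motion": [[-1, 0.1, -0.3, 0, -0.04], [-1, 0.2, -0.6, 0, -0.08], [-1, 0.284, -0.843, 0, -0.12], [-1, 0.284, -0.843, 0, -0.16], [-1, 0.284, -0.843, 0, -0.16]]}}

```text
time: 3.15
position: [0.5581, 0.2809, 0.2306]
tcp_rot: [0.0, 0.928, 0.372, -0.0]
contact_force: [0.6, -0.6, 0.6]
width: 0.0855
gripper_force: 0.0
```

Emit:
{"op": "move_arm", "data": {"motion": [[-1, 0, 0, 0, -0.04], [-1, 0, 0, 0, -0.077], [-1, 0, 0, 0, -0.077]]}}

```text
time: 3.4
position: [0.5582, 0.2788, 0.2309]
tcp_rot: [0.0, 0.878, 0.478, -0.0]
contact_force: [-0.4, -0.9, -0.4]
width: 0.0853
gripper_force: 0.0
```

The wrist view shows the carton mouth with its rim corners at about (250,47), (460,137), (395,275) and (200,205). The gift box is inside it and clear.

```bash
cat >> h.py <<'E'
from scipy.spatial.transform import Rotation as Rn
def wpts(d,p,q):
    m,f=cam("wrist"); M=np.array(m["mount"]); v,u=np.mgrid[0:400,0:640]
    f=200/np.tan(np.radians(m["fovy"])/2)
    x=u-m["cx"]; y=v-m["cy"]; r=np.hypot(x,y)+1e-9; t=np.tan(r/f)
    c=np.stack([x/r*t*d,y/r*t*d,d],-1)
    R=Rn.from_quat([q[1],q[2],q[3],q[0]]).as_matrix()
    return (c@M[:3,:3].T+M[:3,3])@R.T+p
E
python3 - <<'E'
from h import *
z=np.load("w1.npz"); P=wpts(z["d"],z["p"],z["q"])
b=np.zeros((400,640),bool); b[35:290,185:480]=1
k=b&(P[...,2]>.113)&(P[...,2]<.13)&(z["d"]>0)
r=cv2.minAreaRect(P[k][:,:2].astype(np.float32)*1000); print("rim",k.sum(),r,np.median(P[k][:,2]))
r0=np.radians(-8); 
for a in (np.radians(-7),np.radians(-7.6),np.radians(-8.2)):
    e=P[k][:,:2]@np.array([[np.cos(a),-np.sin(a)],[np.sin(a),np.cos(a)]]); print(np.percentile(e,[.5,99.5],axis=0).round(4).tolist())
print("gift z",np.median(P[150:200,300:370,2]))
s=manip.state(); im,d=manip.get_image("wrist"); save("pics/w2.png",im)
print(s["position"],s["tcp_rot"]); P=wpts(d,s["position"],s["tcp_rot"])
k=(P[...,2]>.140)&(P[...,2]<.155)&(d>0)&(np.hypot(P[...,0]-.558,P[...,1]-.282)<.04)
c=cv2.minEnclosingCircle(P[k][:,:2].astype(np.float32)*1000); print("knob",k.sum(),c,np.median(P[k][:,2]))
E
```

```text
rim 7812 ((548.0657958984375, -154.21307373046875), (208.3478240966797, 150.7169952392578), 82.37528228759766) 0.11894786654728541
[[0.4882, -0.1891], [0.6377, 0.0173]]
[[0.4893, -0.183], [0.6384, 0.023]]
[[0.4899, -0.1771], [0.6393, 0.0291]]
gift z 0.09313844284829009
[0.55815285 0.2788317  0.23089953] [ 3.10486949e-04  8.78178976e-01  4.78331930e-01 -3.93132753e-04]
knob 2136 ((559.5580444335938, 286.1522216796875), 20.84634017944336) 0.14778000352291007
```

View pics/w2.png

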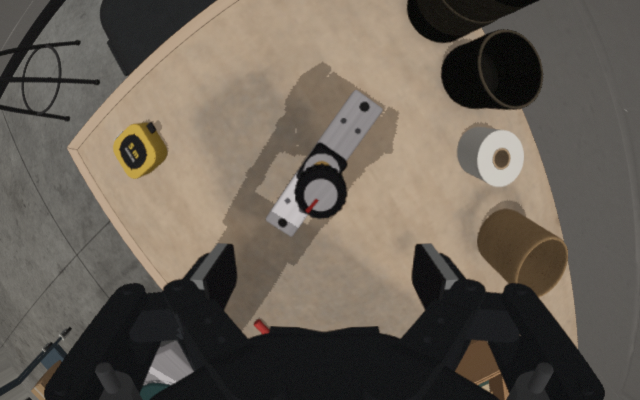

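The wrist view shows the knob at about (320,190), between the open fingers. Its position agrees with the top camera to within about 3 mm, and its top is at 148 mm as expected. I'll descend and grip.

Emit:
{"op": "move_arm", "data": {"motion": [[-1, 0.052, -0.024, 0.3, 0], [-1, 0.052, -0.024, 0.6, 0], [-1, 0.052, -0.024, 0.8, 0]]}}

```text
time: 3.7
position: [0.558, 0.2848, 0.1491]
tcp_rot: [0.0, 0.879, 0.476, -0.001]
contact_force: [-0.6, -0.2, -1.5]
width: 0.0856
gripper_force: 0.0
```

Emit:
{"op": "move_arm", "data": {"motion": [[-1, 0, 0, 0.2, 0], [-1, 0, 0, 0.36, 0], [-1, 0, 0, 0.36, 0]]}}

```text
time: 3.95
position: [0.5558, 0.2837, 0.1107]
tcp_rot: [-0.0, 0.879, 0.477, -0.004]
contact_force: [-0.4, 0.4, -0.6]
width: 0.0856
gripper_force: 0.0
```

Emit:
{"op": "move_arm", "data": {"motion": [[1, 0, 0, 0, 0], [1, 0, 0, 0, 0], [1, 0, 0, 0, 0], [1, 0, 0, 0, 0], [1, 0, 0, 0, 0]], "grip_force": 40}}

```text
time: 4.37
position: [0.5598, 0.2865, 0.1172]
tcp_rot: [0.0, 0.878, 0.479, 0.002]
contact_force: [0.4, -0.9, 2.3]
width: 0.0389
gripper_force: 41.0
```

Emit:
{"op": "move_arm", "data": {"motion": [[1, 0, 0, 0, 0], [1, 0, 0, 0, 0], [1, 0, 0, 0, 0], [1, 0, 0, 0, 0]]}}

```text
time: 4.7
position: [0.5596, 0.2864, 0.1162]
tcp_rot: [0.0, 0.878, 0.479, 0.001]
contact_force: [2.7, -0.1, 3.7]
width: 0.0389
gripper_force: 41.1
```

Emit:
{"op": "move_arm", "data": {"motion": [[1, 0, 0, -0.05, 0], [1, 0, 0, -0.2, 0], [1, 0, 0, -0.4, 0], [1, 0, 0, -0.6, 0], [1, 0, 0, -0.8, 0]]}}

```text
time: 5.12
position: [0.5549, 0.2849, 0.1916]
tcp_rot: [-0.001, 0.878, 0.479, -0.005]
contact_force: [1.1, -0.1, -8.4]
width: 0.0388
gripper_force: 42.2
```

Emit:
{"op": "move_arm", "data": {"motion": [[1, 0, 0, -0.2, 0], [1, 0, 0, -0.4, 0], [1, 0, 0, -0.6, 0], [1, 0, 0, -0.8, 0], [1, 0, 0, -0.8, 0]]}}

```text
time: 5.53
position: [0.5582, 0.2863, 0.2769]
tcp_rot: [-0.0, 0.878, 0.479, 0.0]
contact_force: [1.1, 0.3, -7.4]
width: 0.0383
gripper_force: 42.3
```

Run:
```python
from h import *
s=manip.state(); im,d=manip.get_image("top"); print(s["position"],s["tcp_rot"],s["contact_force"],s["width"])
P=pts("top",d); k=(P[...,2]>.14)&(P[...,2]<.205)&(np.hypot(P[...,0]-.559,P[...,1]-.285)<.11)&(im.min(-1)>110)
r=cv2.minAreaRect(P[k][:,:2].astype(np.float32)*1000); print(k.sum(),r,np.percentile(P[k][:,2],[5,50,95]))
cv2.imwrite("pics/l.png",cv2.resize(im[130:230,220:320,::-1],(500,500)))
```

```text
[0.55822946 0.2862888  0.27693476] [-1.77875425e-04  8.77690140e-01  4.79228522e-01  1.01685249e-04] [ 1.14953867  0.30350209 -7.44899149] 0.03834894127973162
20 ((537.1561279296875, 275.840087890625), (108.34343719482422, 38.611900329589844), 22.425674438476562) [0.17573459 0.17977925 0.19203345]
```

View pics/l.png

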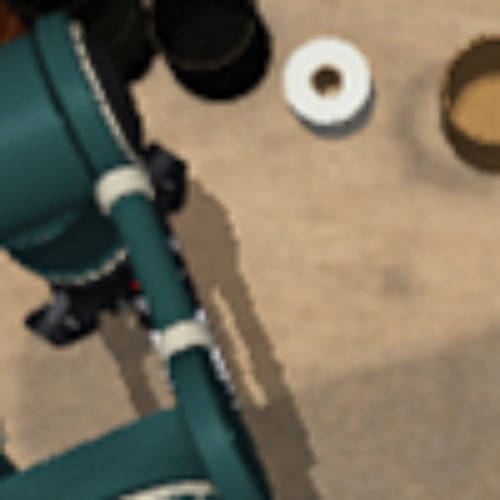

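The lifted beam is still at about 22.4° and level. It goes over the carton next.

Emit:
{"op": "move_arm", "data": {"motion": [[1, -0.1, 0.06, 0, 0], [1, -0.25, 0.15, 0, 0], [1, -0.5, 0.3, 0, 0], [1, -0.754, 0.457, 0, 0]]}}

```text
time: 5.92
position: [0.5534, 0.1967, 0.2707]
tcp_rot: [-0.001, 0.877, 0.48, -0.004]
contact_force: [1.0, -1.1, -9.7]
width: 0.0383
gripper_force: 42.3
```

Emit:
{"op": "move_arm", "data": {"motion": [[1, -0.25, 0.15, 0, 0], [1, -0.5, 0.3, 0, 0], [1, -0.754, 0.457, 0, 0]]}}

```text
time: 6.17
position: [0.5509, 0.108, 0.271]
tcp_rot: [-0.001, 0.878, 0.479, -0.004]
contact_force: [0.3, -0.5, -8.6]
width: 0.0392
gripper_force: 42.3
```

Emit:
{"op": "move_arm", "data": {"motion": [[1, -0.25, 0.15, 0, 0], [1, -0.5, 0.3, 0, 0], [1, -0.754, 0.457, 0, 0]]}}

```text
time: 6.42
position: [0.5485, 0.0201, 0.2711]
tcp_rot: [-0.002, 0.878, 0.479, -0.003]
contact_force: [0.8, 0.3, -8.8]
width: 0.039
gripper_force: 42.3
```

Emit:
{"op": "move_arm", "data": {"motion": [[1, -0.25, 0.15, 0, 0], [1, -0.5, 0.3, 0, 0], [1, -0.754, 0.457, 0, 0]]}}

```text
time: 6.67
position: [0.5462, -0.0676, 0.2712]
tcp_rot: [-0.002, 0.878, 0.479, -0.003]
contact_force: [1.5, 0.8, -8.8]
width: 0.0389
gripper_force: 42.3
```

Emit:
{"op": "move_arm", "data": {"motion": [[1, -0.25, 0.15, 0, 0], [1, -0.45, 0.27, 0, 0], [1, -0.6, 0.36, 0, 0], [1, -0.7, 0.43, 0, 0], [1, -0.754, 0.457, 0, 0]]}}

```text
time: 7.08
position: [0.5449, -0.1559, 0.2721]
tcp_rot: [-0.002, 0.878, 0.478, -0.002]
contact_force: [0.1, 0.2, -9.2]
width: 0.0386
gripper_force: 42.3
```

Emit:
{"op": "move_arm", "data": {"motion": [[1, 0, 0, 0, 0.01], [1, 0, 0, 0, 0.03], [1, 0, 0, 0, 0.055], [1, 0, 0, 0, 0.08], [1, 0, 0, 0, 0.1]]}}

```text
time: 7.5
position: [0.5459, -0.1533, 0.2735]
tcp_rot: [-0.001, 0.942, 0.335, -0.001]
contact_force: [-0.8, 0.4, -8.4]
width: 0.0386
gripper_force: 42.4
```

Emit:
{"op": "move_arm", "data": {"motion": [[1, 0, 0, 0, 0.025], [1, 0, 0, 0, 0.045], [1, 0, 0, 0, 0.06], [1, 0, 0, 0, 0.068], [1, 0, 0, 0, 0.068]]}}

```text
time: 7.92
position: [0.546, -0.1533, 0.2736]
tcp_rot: [-0.001, 0.972, 0.234, -0.001]
contact_force: [-0.2, 0.2, -9.8]
width: 0.0389
gripper_force: 42.4
```

Run:
```python
from h import *
s=manip.state(); im,d=manip.get_image("wrist"); save("pics/w3.png",im); np.savez("w3.npz",im=im,d=d,p=s["position"],q=s["tcp_rot"])
print(s["position"],s["tcp_rot"],s["contact_force"],s["width"])
```

```text
[ 0.54596079 -0.153285    0.27363721] [-0.00117269  0.97228411  0.23379668 -0.00115687] [-0.1816461   0.17436568 -9.77807062] 0.03886270581439107
```

View pics/w3.png

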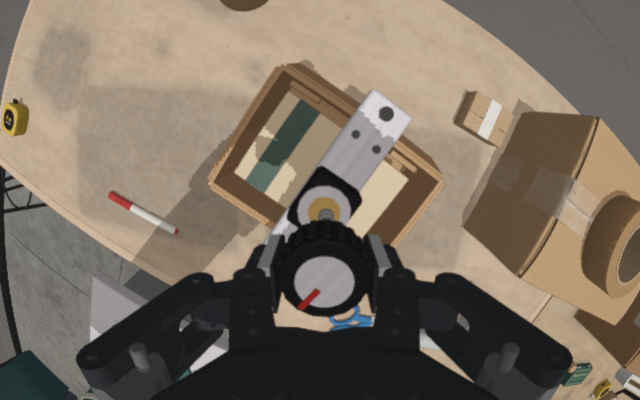

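The gauge hangs over the carton, with the beam's far end at about (385,110) and the knob at about (320,285). I'll measure the beam against the carton.

```bash
cat > rel.py <<'E'
from h import *
import sys
def beam(P,im,d,lo,hi):
    k=(d>0)&(P[...,2]>lo)&(P[...,2]<hi)&(np.hypot(P[...,0]-.547,P[...,1]+.154)<.115)
    k[260:]=0
    n,l,st,c=cv2.connectedComponentsWithStats(k.astype(np.uint8)); i=1+st[1:,4].argmax(); q=P[l==i]
    r=cv2.minAreaRect(q[:,:2].astype(np.float32)*1000); return q,r
E
python3 - <<'E'
from rel import *
z=np.load("w3.npz"); d=z["d"]; P=wpts(d,z["p"],z["q"])
q,r=beam(P,z["im"],d,.16,.195); print("beam",len(q),r,np.percentile(q[:,2],[5,50,95]))
far=q[q[:,0]>.58]; A=np.c_[far[:,:2],np.ones(len(far))]; print("plane tilt",np.linalg.lstsq(A,far[:,2],rcond=None)[0])
print("far end",cv2.boxPoints(r).round(1).tolist())
k=(d>0)&(P[...,2]>.113)&(P[...,2]<.127)&(np.hypot(P[...,0]-.547,P[...,1]+.154)<.14); k[300:]=0
a=np.radians(-7.6); e=P[k][:,:2]@np.array([[np.cos(a),-np.sin(a)],[np.sin(a),np.cos(a)]]); print("rim e",np.percentile(e,[.5,99.5],axis=0).round(4).tolist())
E
```

```text
beam 5332 ((561.0471801757812, -155.2684326171875), (41.32618713378906, 158.62384033203125), 82.02436828613281) [0.17520577 0.17739243 0.17902039]
plane tilt [-0.00963933 -0.0196996   0.17988352]
far end [[479.6000061035156, -164.6999969482422], [636.7000122070312, -186.6999969482422], [642.5, -145.8000030517578], [485.3999938964844, -123.80000305175781]]
rim e [[0.4895, -0.183], [0.6387, 0.0235]]
```

Emit:
{"op": "move_arm", "data": {"motion": [[1, 0.023, 0.017, 0.04, 0], [1, 0.023, 0.017, 0.15, 0], [1, 0.023, 0.017, 0.27, 0], [1, 0.023, 0.017, 0.36, 0], [1, 0.023, 0.017, 0.36, 0]]}}

```text
time: 8.38
position: [0.5472, -0.1542, 0.2348]
tcp_rot: [-0.002, 0.972, 0.234, -0.003]
contact_force: [-1.3, 1.2, -9.1]
width: 0.0389
gripper_force: 42.3
```

Emit:
{"op": "move_arm", "data": {"motion": [[1, 0, 0, 0.02, 0], [1, 0, 0, 0.04, 0], [1, 0, 0, 0.05, 0], [1, 0, 0, 0.05, 0]]}}

```text
time: 8.72
position: [0.5499, -0.1551, 0.2346]
tcp_rot: [0.0, 0.972, 0.234, 0.0]
contact_force: [-0.1, -0.1, -8.5]
width: 0.0391
gripper_force: 42.4
```

Run:
```python
from rel import *
s=manip.state(); im,d=manip.get_image("wrist"); print(s["position"],s["tcp_rot"],s["contact_force"],s["moment"])
P=wpts(d,s["position"],s["tcp_rot"])
q,r=beam(P,im,d,.126,.155); b=cv2.boxPoints(r); print(len(q),r,np.percentile(q[:,2],[5,50,95])); print(b.round(1).tolist())
```

```text
[ 0.5498521  -0.15513955  0.23459256] [1.29975093e-04 9.72338856e-01 2.33574527e-01 2.68389642e-04] [-0.06833091 -0.11334985 -8.54223731] [-0.01538703 -0.01615923  0.05579214]
5317 ((565.1539306640625, -157.15328979492188), (41.16680908203125, 158.71751403808594), 81.93763732910156) [0.13628048 0.13847178 0.14006652]
[[483.70001220703125, -166.39999389648438], [640.7999877929688, -188.6999969482422], [646.5999755859375, -147.89999389648438], [489.5, -125.5999984741211]]
```

Beam centre is within about 1.5 mm of the carton centre and the lugs are already inside. I'll lower it onto the rim.

Emit:
{"op": "move_arm", "data": {"motion": [[1, 0, 0, 0.015, 0], [1, 0, 0, 0.03, 0], [1, 0, 0, 0.045, 0], [1, 0, 0, 0.06, 0], [1, 0, 0, 0.06, 0]]}}

```text
time: 9.18
position: [0.5498, -0.1551, 0.2295]
tcp_rot: [0.0, 0.972, 0.234, 0.0]
contact_force: [-2.8, 0.0, -1.3]
width: 0.0387
gripper_force: 43.1
```

Emit:
{"op": "move_arm", "data": {"motion": [[1, 0, 0, 0.02, 0], [1, 0, 0, 0.04, 0], [1, 0, 0, 0.06, 0], [1, 0, 0, 0.06, 0], [1, 0, 0, 0.06, 0]]}}

```text
time: 9.6
position: [0.5499, -0.1551, 0.2227]
tcp_rot: [0.0, 0.972, 0.234, 0.0]
contact_force: [-3.0, 1.8, 2.4]
width: 0.0384
gripper_force: 43.5
```

Run:
```python
from rel import *
s=manip.state(); im,d=manip.get_image("wrist"); save("pics/w4.png",im); print(s["position"],s["tcp_rot"],s["contact_force"],s["moment"])
P=wpts(d,s["position"],s["tcp_rot"])
q,r=beam(P,im,d,.126,.15); b=cv2.boxPoints(r); print(len(q),r,np.percentile(q[:,2],[5,50,95])); print(b.round(1).tolist())
```

```text
[ 0.54988461 -0.1551414   0.2226815 ] [2.29901124e-04 9.72329826e-01 2.33611940e-01 3.42693751e-04] [-2.9827236   1.80160626  2.39338867] [ 0.18158908  0.57497408 -0.00906954]
5453 ((571.990234375, -158.04562377929688), (41.0649528503418, 144.8373565673828), 82.07733917236328) [0.13174903 0.13363841 0.13526759]
[[497.3999938964844, -168.39999389648438], [640.9000244140625, -188.39999389648438], [646.5, -147.6999969482422], [503.1000061035156, -127.69999694824219]]
```

View pics/w4.png

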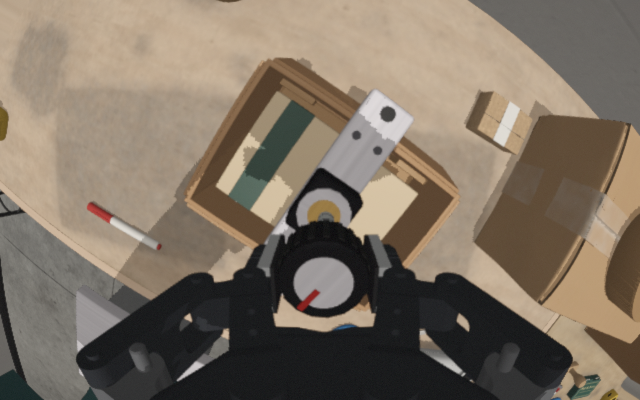

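Seated: the beam top is at 134 mm and the beam crosses the middle of the long walls, with its far end at about (388,113). I'll relieve the small side force and push the rod down.

Emit:
{"op": "move_arm", "data": {"motion": [[1, -0.006, -0.01, 0.03, 0], [1, -0.006, -0.01, 0.06, 0], [1, -0.006, -0.01, 0.08, 0], [1, -0.006, -0.01, 0.08, 0], [1, -0.006, -0.01, 0.08, 0]]}}

```text
time: 10.07
position: [0.5494, -0.1549, 0.2144]
tcp_rot: [0.001, 0.972, 0.234, 0.001]
contact_force: [1.0, -1.4, 1.0]
width: 0.039
gripper_force: 43.4
```

Emit:
{"op": "move_arm", "data": {"motion": [[1, 0, 0, 0.01, 0], [1, 0, 0, 0.02, 0], [1, 0, 0, 0.03, 0], [1, 0, 0, 0.03, 0], [1, 0, 0, 0.03, 0]]}}

```text
time: 10.48
position: [0.5493, -0.1548, 0.2115]
tcp_rot: [0.001, 0.972, 0.234, 0.001]
contact_force: [2.5, -2.7, 1.7]
width: 0.0389
gripper_force: 43.4
```

Emit:
{"op": "move_arm", "data": {"motion": [[1, 0.003, 0.005, 0.01, 0], [1, 0.003, 0.005, 0.015, 0], [1, 0.003, 0.005, 0.015, 0]]}}

```text
time: 10.73
position: [0.5494, -0.1549, 0.2098]
tcp_rot: [0.0, 0.972, 0.234, 0.0]
contact_force: [2.4, -2.0, 2.9]
width: 0.0386
gripper_force: 43.5
```

```bash
python3 -c "
from h import *
s=manip.state();print(s['contact_force'])
for i in range(4): manip.get_image('wrist');s=manip.state();print(s['position'][2],s['contact_force'])"
```

```text
[ 2.35433041 -2.00522294  2.902214  ]
0.20979482337721814 [ 2.38303307 -1.62239925  2.41187109]
0.20980094623453055 [ 1.63260877 -3.52435205  3.30614188]
0.20978717838812722 [ 2.29236763 -1.86292251  1.67786666]
0.2098204265071642 [ 2.6414128  -3.26279487  2.33812384]
```

Emit:
{"op": "move_arm", "data": {"motion": [[1, 0, 0, 0.01, 0], [1, 0, 0, 0.01, 0], [1, 0, 0, 0.01, 0]]}}

```text
time: 11.18
position: [0.5493, -0.1549, 0.2088]
tcp_rot: [0.0, 0.972, 0.234, 0.0]
contact_force: [2.7, -2.9, 2.5]
width: 0.0385
gripper_force: 43.5
```

```bash
cat > avg.py <<'E'
from h import *
F=[]
for i in range(6): manip.get_image('wrist'); s=manip.state(); F.append(s['contact_force'])
print(s['time'],s['position'].round(4),np.mean(F,0).round(2))
E
python3 avg.py
```

```text
11.4833 [ 0.5493 -0.1549  0.2089] [ 2.89 -2.97  2.88]
```

Emit:
{"op": "move_arm", "data": {"motion": [[1, 0, 0, 0.01, 0], [1, 0, 0, 0.01, 0], [1, 0, 0, 0.01, 0]]}}

```text
time: 11.73
position: [0.5493, -0.1548, 0.2081]
tcp_rot: [0.0, 0.972, 0.234, 0.0]
contact_force: [2.4, -3.8, 4.4]
width: 0.0388
gripper_force: 43.7
```

```bash
python3 avg.py
```

```text
12.0333 [ 0.5493 -0.1548  0.2081] [ 2.59 -3.27  5.22]
```

Vertical force rose from about 2.8 N (spring only) to 5.2 N, so the foot presses at about 2.4 N, at the depth the camera predicted. I'll lock the rod by turning clockwise, which is positive about tool z.

Emit:
{"op": "move_arm", "data": {"motion": [[1, 0, 0, 0, 0.02], [1, 0, 0, 0, 0.05], [1, 0, 0, 0, 0.08], [1, 0, 0, 0, 0.11], [1, 0, 0, 0, 0.14]]}}

```text
time: 12.45
position: [0.5495, -0.1551, 0.2081]
tcp_rot: [0.0, 1.0, 0.014, 0.0]
contact_force: [3.1, -3.8, 3.9]
width: 0.0389
gripper_force: 43.7
```

Emit:
{"op": "move_arm", "data": {"motion": [[1, 0, 0, 0, 0.03], [1, 0, 0, 0, 0.06], [1, 0, 0, 0, 0.08], [1, 0, 0, 0, 0.1], [1, 0, 0, 0, 0.1]]}}

```text
time: 12.87
position: [0.5495, -0.1552, 0.2081]
tcp_rot: [0.0, 0.99, -0.142, 0.0]
contact_force: [4.0, -4.1, 5.9]
width: 0.0388
gripper_force: 43.6
```

```bash
python3 avg.py
python3 - <<'E'
from rel import *
s=manip.state(); im,d=manip.get_image("wrist"); print(s["moment"],s["q"])
P=wpts(d,s["position"],s["tcp_rot"])
q,r=beam(P,im,d,.126,.15); b=cv2.boxPoints(r); print(len(q),r,np.percentile(q[:,2],[5,50,95]))
E
```

```text
13.1667 [ 0.5495 -0.1552  0.2081] [ 4.16 -4.49  4.69]
[-0.93630397 -0.50370318  0.01725586] [-3.18538726e-01  8.36213104e-02  1.85748927e+00 -6.87840245e-04
  1.19938144e+00  1.53491697e+00]
5960 ((606.2007446289062, -162.76834106445312), (40.7418327331543, 75.35997009277344), 82.1886978149414) [0.13218749 0.13363319 0.13519636]
```

Emit:
{"op": "move_arm", "data": {"motion": [[1, 0, 0, 0, 0.03], [1, 0, 0, 0, 0.06], [1, 0, 0, 0, 0.09], [1, 0, 0, 0, 0.115], [1, 0, 0, 0, 0.135]]}}

```text
time: 13.63
position: [0.5494, -0.1554, 0.2081]
tcp_rot: [0.001, 0.938, -0.348, 0.0]
contact_force: [3.3, -4.4, 4.4]
width: 0.0393
gripper_force: 43.7
```

```bash
python3 avg.py; python3 -c "
from h import *
print(manip.state()['moment'],manip.state()['tcp_rot'])"
```

```text
13.9333 [ 0.5493 -0.1552  0.2081] [ 2.7  -4.37  5.  ]
[-1.02214676 -0.33973009 -0.00907788] [ 4.00270362e-04  9.38251844e-01 -3.45952635e-01  3.03038977e-04]
```

Emit:
{"op": "move_arm", "data": {"motion": [[1, 0, 0, 0, 0.01], [1, 0, 0, 0, 0.02], [1, 0, 0, 0, 0.025], [1, 0, 0, 0, 0.025]]}}

```text
time: 14.27
position: [0.5486, -0.1547, 0.208]
tcp_rot: [0.0, 0.924, -0.382, -0.001]
contact_force: [1.1, -3.3, 7.1]
width: 0.0387
gripper_force: 43.8
```

```bash
python3 avg.py
python3 - <<'E'
from rel import *
s=manip.state(); im,d=manip.get_image("wrist"); print(s["moment"],s["tcp_rot"])
P=wpts(d,s["position"],s["tcp_rot"])
q,r=beam(P,im,d,.126,.15); b=cv2.boxPoints(r); print(len(q),r,np.percentile(q[:,2],[5,50,95]))
E
```

```text
14.5667 [ 0.5486 -0.1547  0.208 ] [ 1.1  -2.95  6.28]
[-0.66531644 -0.07136148  0.35897068] [ 3.18846272e-04  9.24156873e-01 -3.82012591e-01 -5.94157856e-04]
5999 ((575.04833984375, -159.80630493164062), (40.999977111816406, 135.39047241210938), 77.93588256835938) [0.13179302 0.13356967 0.13529065]
```

Torque about z is up to 0.36 N m and the beam has swung by 4°, so the stop seems to be reached. I'll check the pointer against the beam.

Run:
```python
from rel import *
def ang(im,d,p,q,cx,cy):
    P=wpts(d,p,q); i=im.astype(int)
    k=(i[...,0]>110)&(i[...,1]<70)&(i[...,2]<70)
    k[:240]=0;k[340:]=0;k[:,:260]=0;k[:,390:]=0
    n,l,st,c=cv2.connectedComponentsWithStats(k.astype(np.uint8)); j=1+st[1:,4].argmax(); X=P[l==j]
    u,s,v=np.linalg.svd(X[:,:2]-X[:,:2].mean(0),full_matrices=False); print(len(X),X.mean(0).round(4),np.degrees(np.arctan2(v[0,1],v[0,0])).round(1),s)
z=np.load("w3.npz"); ang(z["im"],z["d"],z["p"],z["q"],0,0)
s=manip.state(); im,d=manip.get_image("wrist"); save("pics/w5.png",im); ang(im,d,s["position"],s["tcp_rot"],0,0); print(s["moment"],s["contact_force"])
```

```text
148 [ 0.5353 -0.1509  0.3051] 168.4 [0.04388466 0.00961899]
143 [ 0.5474 -0.1439  0.2396] 97.1 [0.04326002 0.0088602 ]
[-0.69958116 -0.03616419  0.36800141] [ 2.02561504 -3.09711453  5.60466184]
```

View pics/w5.png

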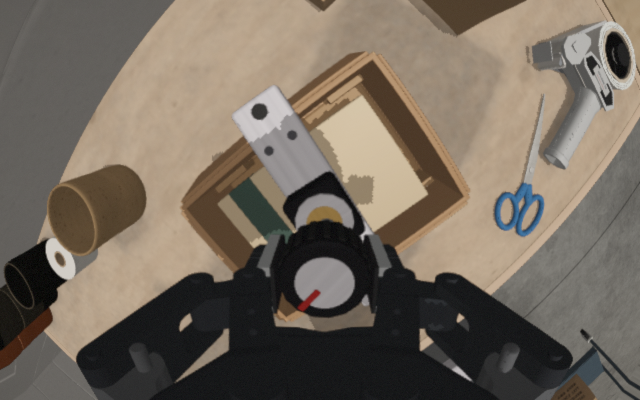

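The pointer has gone from 168° to 97° and now stands 70.8° (1.24 rad) clockwise of the beam, so the knob is at its stop. Release, then I'll check that the rod holds and square up the beam.

Emit:
{"op": "move_arm", "data": {"motion": [[0.7, 0, 0, 0, 0], [0.4, 0, 0, 0, 0], [0, 0, 0, 0, 0], [-0.5, 0, 0, 0, 0], [-1, 0, 0, 0, 0]]}}

```text
time: 15.08
position: [0.5474, -0.1536, 0.2059]
tcp_rot: [-0.0, 0.924, -0.383, -0.002]
contact_force: [-0.2, 0.3, 0.1]
width: 0.0655
gripper_force: 0.0
```

Emit:
{"op": "move_arm", "data": {"motion": [[-1, 0, 0, 0, 0], [-1, 0, 0, 0, 0], [-1, 0, 0, -0.1, 0], [-1, 0, 0, -0.3, 0], [-1, 0, 0, -0.6, 0]]}}

```text
time: 15.5
position: [0.5471, -0.154, 0.2656]
tcp_rot: [0.0, 0.924, -0.383, -0.003]
contact_force: [1.1, 0.5, -0.1]
width: 0.0855
gripper_force: 0.0
```

Emit:
{"op": "move_arm", "data": {"motion": [[-1, 0, 0, -0.2, -0.03], [-1, 0, 0, -0.2, -0.07], [-1, 0, 0, -0.2, -0.11], [-1, 0, 0, -0.2, -0.15], [-1, 0, 0, -0.2, -0.183]]}}

```text
time: 15.92
position: [0.5493, -0.1547, 0.289]
tcp_rot: [-0.0, 0.995, -0.102, 0.0]
contact_force: [-0.9, 0.5, -0.1]
width: 0.0857
gripper_force: 0.0
```

```bash
python3 avg.py
cat > chk.py <<'E'
from h import *
s=manip.state(); im,d=manip.get_image("wrist"); save("pics/last.png",im)
P=wpts(d,s["position"],s["tcp_rot"]); i=im.astype(int); near=np.hypot(P[...,0]-.548,P[...,1]+.154)
k=(d>0)&(P[...,2]>.126)&(P[...,2]<.15)&(near<.115)
q=P[k]; r=cv2.minAreaRect(q[:,:2].astype(np.float32)*1000); print("beam",k.sum(),r,cv2.boxPoints(r).round(1).tolist()); print("z",np.percentile(q[:,2],[5,50,95]).round(4))
A=np.c_[q[:,:2],np.ones(len(q))]; print("slope",np.linalg.lstsq(A,q[:,2],rcond=None)[0][:2].round(3))
k=(d>0)&(P[...,2]>.2)&(P[...,2]<.26)&(near<.05)
if k.sum(): print("knob",k.sum(),cv2.minEnclosingCircle(P[k][:,:2].astype(np.float32)*1000),np.percentile(P[k][:,2],[5,50,95]).round(4))
k&=(i[...,0]>110)&(i[...,1]<70)&(i[...,2]<70)
if k.sum()>10: X=P[k][:,:2]; v=np.linalg.svd(X-X.mean(0),full_matrices=False)[2]; print("pointer",np.degrees(np.arctan2(v[0,1],v[0,0])))
E
python3 chk.py
```

```text
16.2167 [ 0.5492 -0.1547  0.288 ] [0.04 0.03 0.07]
beam 4118 ((548.7479248046875, -154.21739196777344), (40.158294677734375, 189.3046417236328), 77.60299682617188) [[452.0, -153.5], [636.9000244140625, -194.10000610351562], [645.5, -154.89999389648438], [460.6000061035156, -114.30000305175781]]
z [0.1321 0.1336 0.135 ]
slope [0.001 0.001]
knob 3008 ((548.3670654296875, -154.0228271484375), 21.124528884887695) [0.2259 0.2385 0.2399]
pointer -83.57962057590741
```

The rod stays locked with the knob top at 238.5 mm, and the gauge is level and centred. It is still 4.8° off square, so I'll grip the beam's end lightly and turn it about its centre.

Emit:
{"op": "move_arm", "data": {"motion": [[-1, 0.2, 0, 0, 0], [-1, 0.5, 0, 0, 0], [-1, 0.82, 0, 0, 0], [-1, 0.82, 0, 0, 0]]}}

```text
time: 16.6
position: [0.6333, -0.1728, 0.2861]
tcp_rot: [-0.0, 0.994, -0.105, 0.001]
contact_force: [0.4, -0.6, -0.1]
width: 0.0852
gripper_force: 0.0
```

Emit:
{"op": "move_arm", "data": {"motion": [[-1, 0, 0, 0.25, 0], [-1, 0, 0, 0.5, 0], [-1, 0, 0, 0.75, 0], [-1, 0, 0, 0.95, 0], [-1, 0, 0, 1, 0]]}}

```text
time: 17.02
position: [0.6263, -0.1709, 0.1829]
tcp_rot: [-0.001, 0.994, -0.105, -0.004]
contact_force: [-1.0, 1.8, -1.6]
width: 0.0854
gripper_force: 0.0
```

Emit:
{"op": "move_arm", "data": {"motion": [[-1, 0, 0, 0.15, 0], [-1, 0, 0, 0.3, 0], [-1, 0, 0, 0.45, 0], [-1, 0, 0, 0.55, 0], [-1, 0, 0, 0.55, 0]]}}

```text
time: 17.43
position: [0.6278, -0.1714, 0.1308]
tcp_rot: [-0.0, 0.994, -0.105, -0.002]
contact_force: [-0.1, 0.8, -1.1]
width: 0.0854
gripper_force: 0.0
```

```bash
python3 avg.py
```

```text
17.7333 [ 0.6303 -0.1721  0.1344] [0.17 0.01 0.12]
```

Emit:
{"op": "move_arm", "data": {"motion": [[-1, 0, 0, 0.06, 0], [-1, 0, 0, 0.12, 0], [-1, 0, 0, 0.12, 0], [-1, 0, 0, 0.12, 0]]}}

```text
time: 18.07
position: [0.6286, -0.1716, 0.1198]
tcp_rot: [-0.0, 0.994, -0.105, -0.001]
contact_force: [0.5, -0.2, 0.2]
width: 0.0853
gripper_force: 0.0
```

Emit:
{"op": "move_arm", "data": {"motion": [[-0.5, 0, 0, 0, 0], [-0.2, 0, 0, 0, 0], [0, 0, 0, 0, 0], [0.1, 0, 0, 0, 0], [0.2, 0, 0, 0, 0]], "grip_force": 20}}

```text
time: 18.48
position: [0.6295, -0.172, 0.1212]
tcp_rot: [0.0, 0.994, -0.105, 0.0]
contact_force: [-0.5, 0.7, 0.5]
width: 0.0395
gripper_force: 20.9
```

Emit:
{"op": "move_arm", "data": {"motion": [[0.2, 0, 0, 0, 0], [0.2, 0, 0, 0, 0], [0.2, 0, 0, 0, 0], [0.2, 0, 0, 0, 0]]}}

```text
time: 18.82
position: [0.6295, -0.172, 0.1211]
tcp_rot: [0.0, 0.994, -0.105, 0.0]
contact_force: [-1.0, 0.1, 2.5]
width: 0.0391
gripper_force: 21.0
```

Emit:
{"op": "move_arm", "data": {"motion": [[0.2, 0, -0.013, 0, -0.005], [0.2, 0, -0.026, 0, -0.01], [0.2, 0, -0.039, 0, -0.015], [0.2, 0, -0.052, 0, -0.02], [0.2, -0.003, -0.065, 0, -0.025]]}}

```text
time: 19.23
position: [0.6308, -0.1655, 0.1211]
tcp_rot: [0.0, 0.998, -0.065, 0.0]
contact_force: [0.1, -1.5, 2.6]
width: 0.039
gripper_force: 21.2
```

Emit:
{"op": "move_arm", "data": {"motion": [[0.2, 0, 0, 0, 0], [0.2, 0, 0, 0, 0], [0.2, 0, 0, 0, 0]]}}

```text
time: 19.48
position: [0.6308, -0.1653, 0.1211]
tcp_rot: [0.0, 0.998, -0.065, 0.0]
contact_force: [0.4, -1.6, 4.0]
width: 0.0395
gripper_force: 21.2
```

Emit:
{"op": "move_arm", "data": {"motion": [[0, 0, 0, 0, 0], [-0.3, 0, 0, 0, 0], [-0.7, 0, 0, 0, 0], [-1, 0, 0, 0, 0], [-1, 0, 0, 0, 0]]}}

```text
time: 19.9
position: [0.63, -0.1653, 0.1202]
tcp_rot: [-0.0, 0.998, -0.066, -0.0]
contact_force: [-0.6, -0.1, 0.3]
width: 0.0849
gripper_force: 0.0
```

Emit:
{"op": "move_arm", "data": {"motion": [[-1, 0, 0, 0, 0], [-1, 0, 0, -0.1, 0], [-1, 0, 0, -0.3, 0], [-1, 0, 0, -0.6, 0], [-1, 0, 0, -0.9, 0]]}}

```text
time: 20.32
position: [0.6295, -0.1652, 0.2112]
tcp_rot: [-0.0, 0.998, -0.066, -0.001]
contact_force: [1.2, 0.4, 1.0]
width: 0.0853
gripper_force: 0.0
```

Emit:
{"op": "move_arm", "data": {"motion": [[-1, 0, 0, -0.3, 0], [-1, 0, 0, -0.6, 0], [-1, 0, 0, -0.9, 0], [-1, 0, 0, -0.9, 0]]}}

```text
time: 20.65
position: [0.6337, -0.1664, 0.3107]
tcp_rot: [0.002, 0.998, -0.066, 0.007]
contact_force: [0.4, -0.4, 0.9]
width: 0.0856
gripper_force: 0.0
```

Emit:
{"op": "move_arm", "data": {"motion": [[-1, -0.3, 0, 0, 0], [-1, -0.6, 0, 0, 0], [-1, -0.9, 0, 0, 0], [-1, -0.9, 0, 0, 0], [-1, -0.9, 0, 0, 0]]}}

```text
time: 21.07
position: [0.5402, -0.1535, 0.3017]
tcp_rot: [0.0, 0.998, -0.066, 0.001]
contact_force: [-0.2, -0.2, 0.0]
width: 0.0851
gripper_force: 0.0
```

```bash
python3 avg.py; python3 chk.py
```

```text
21.3667 [ 0.5421 -0.1538  0.3008] [ 0.39  0.37 -0.12]
beam 4017 ((549.4833984375, -154.34014892578125), (40.197296142578125, 188.447021484375), 82.22723388671875) [[453.3999938964844, -161.5], [640.0999755859375, -187.0], [645.5999755859375, -147.1999969482422], [458.79998779296875, -121.69999694824219]]
z [0.1321 0.1336 0.1351]
slope [0.    0.001]
knob 2717 ((548.2921752929688, -153.8260955810547), 21.131328582763672) [0.2271 0.2385 0.24  ]
pointer 102.62186173505155
```

View pics/last.png

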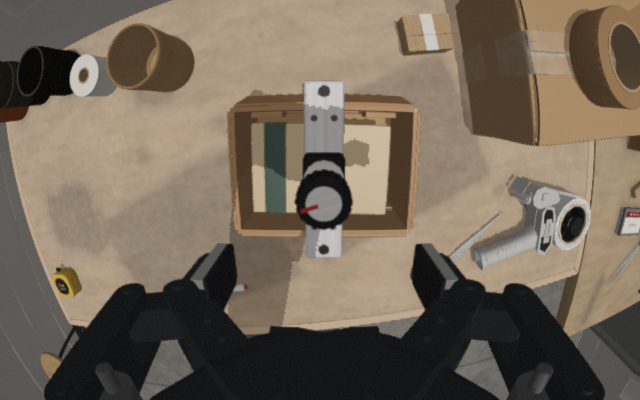

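The gauge sits square, centred and level in the view (beam ends at about (323,85) and (323,253)). The knob is locked and at the same height, and nothing touches the arm. I'll hand in.

```bash
python3 -c "
from bench import manip
print(manip.job_done())"
```

```text
the job is handed in; nothing more can be done
None
```

I handed the job in after about 21 s of the 48 s: the gauge sits level and square across the middle of the carton with its rod locked at its stop. The foot was resting on the gift box at about 2.4 N before locking, and the knob height held after release. Locking swung the beam about 5°, so I gripped its end lightly and squared it afterwards; none of the bystanders was touched.

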